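# Turn the skillet's handle inward against the hob's rear rail

## Robot

A 6-joint arm with a two-finger parallel gripper is mounted at the origin on a cart in front of the work surface, level with it; the furniture and walls round the work are solid. World frame = base frame: x ahead of the robot, y to its left, z up, the work surface at z = 0. Lengths are in m, angles in rad, forces in N, time in s.
With the tool pointing down it reaches from about 0.325 to 0.9 m from the base axis. Payload 6.1 kg.
Tool frame: the origin (TCP) lies midway between the tips of the shut fingers; the grasp point (between the pads) lies 19 mm behind it; z points along the fingers, y is the line along which they close (so a half turn about z gives the same grasp; the last joint's range is limited). The gripper opens to 85 mm and grips with 20 to 120 N. Pads are 22 mm wide; open, the fingers measure 114 mm over their backs; the gripper's body (76 mm by 85 mm) begins 54 mm behind the grasp point. The pads swing forward as they close: fully open they stand 13 mm farther back than shut.
Start: joints at [-1.382, 0.22, 1.526, -0, 1.395, -0.126], TCP at [0.194, -0.594, 0.231] pointing down, gripper open.
Joint ranges: [-2.98, 2.98], [-0.91, 2.08], [0.09, 2.57], [-1.24, 4.39], [0.2, 2.65], [-2.68, 2.68]. Speed limits (rad/s): [2.57, 2.57, 3.01, 3.14, 3.14, 3.14].

## Interface

Orientations are given as [roll, pitch, yaw] about the fixed x, y, z axes, in that order (R = Rz(yaw) Ry(pitch) Rx(roll)).
In Python, from plant import movep, move_l, set_joints, gripper_to, hold, inverse_kinematics, observe, get_image, get_calibration, Unreachable, job_done gives the robot as it stands. Calls block until the motion is done:
- movep(position, orientation): joint-space move of the TCP to a pose.
- move_l(position, feed=0.15, rotation=None, max_force=None): straight line of the TCP; rotation=None keeps the orientation; feed is the mean speed in m/s. With max_force (N) it stops when the force on the tool has changed by that much, and returns True; else False.
- set_joints(angles): joint-space move.
- gripper_to(opening, f_grip=None): finger opening in m; f_grip is the grip in N (None keeps the last); returns when the fingers have stopped.
- hold(seconds).
- inverse_kinematics(position, orientation): joint angles nearest the present ones, or None.
- observe(): the state.
- get_image(name): name is "scene" or "top" or "wrist"; returns (picture, depth): 384x512x3 uint8, red, green, blue; 384x512 float32, m along the optical axis (not along the pixel's ray), 0 where there is no reading.
- get_calibration(name): a dict with "intrinsics" (3x3 intrinsics, pixels), "dist_coeffs" ([k1, k2, p1, p2, k3] as OpenCV has them; the pictures are not rectified), "world_from_camera" (4x4, takes a point from camera to world coordinates). Camera axes: x right, y down, z forward; pixel columns grow to the right and rows downward; lengths in m; the calibration is good to about 2 mm. A picture is of the moment at which its call begins: read the wrist's pose just before it. get_calibration takes no time and is no camera call; for the wrist camera it gives the pose at the moment of the call.
A pose or a line that the arm cannot do raises Unreachable and nothing moves.
- job_done(): hands the job in; it is judged then, once.
The state is a dict: "time_s": time; "q": joint angles; "joint_velocities": joint speeds; "joint_torque": joint torques, N m; "eef_pos": TCP position; "tcp_rot": TCP orientation; "ft_force": force on the tool from outside, world axes, zero at the start; "torque": the same for the moment, N m; "opening": finger opening in m; "grasp_force": force on a finger pad.
Only numpy, scipy, OpenCV 4.12 (cv2) and the standard library are available. Lean on these libraries where they do the work, as an engineer would, in place of code of your own. Each camera call takes 0.05 s, during which the arm holds its last target. There are 200 camera calls.

## Task

The small skillet's handle sticks out over the front of the hob where someone could catch it. Without lifting the skillet, swing its handle inward, over the middle of the hob and on round until its end comes gently up against the rail along the back of the hob, and leave it lying against the rail, clear of the saucepan, with the skillet's base still wholly inside its own printed ring. Do not shift the saucepan or the small sauce cup on the hob.

Things in the scene. Friction and masses are not known exactly. Their poses are not given: they have to be found in the camera images.
- hob: Flat two-ring tabletop hob, 320 x 540 x 40 mm, fixed: steel case, black top at z = 40 mm, two dials on its front. Origin: centre of its underside, on the worktop. x points to its back (away from the robot), y to its left. Turned by up to 0.1 rad.
- rail: Rigid straight steel strip fixed along the back of the hob, 8 mm thick, from 34 to 70 mm above the hob's top (z = 74 to 110 mm). Origin: middle of its length and thickness, at the level of the hob's top, 135 mm behind the line through the rings' centres. Axes as the hob's; front face at x = -4 mm: the handle's end touches it with point handle_tip at x = -13 mm here.
- ring_left (a point): Centre of the left printed cooking ring, a thin grey circle 140 mm across on the hob's top (a base of 116 mm lies inside it while within 12 mm of this centre); at (15, +170) mm in the hob's frame.
- ring_right (a point): Centre of the right printed ring, the same; at (15, -170) mm in the hob's frame. The skillet stands on one of the two rings and the saucepan on the other; either may be on either.
- skillet: Loose dark open skillet, 0.5 to 0.9 kg, handle along its -x. Base 116 mm across, rim 160 mm; 42 mm high, wall 4 mm, inner floor 5 mm up. Origin: centre of the base's underside. Starts on its ring, handle to the front within 0.6 rad. It rests loose: pushing the handle also makes the base creep 10 to 40 mm. A closed gripper lowered into it can draw it back by the wall.
- handle_tip (a point): Centre of the handle's round end (9 mm radius): at (-195, 0, 50) mm in the skillet's frame, so about z = 90 mm. The plain steel grip runs nearly level from there to 105 mm from the skillet's axis; below it are 30 mm free above the hob.
- saucepan: Loose steel saucepan with lid on the other ring, 146 mm across, 98 mm high, loop on the lid to 120 mm above the hob; its own handle points backward over the rail to 180 mm from its axis. About 0.9 kg. Origin: centre of its underside. To be left alone.
- sauce_cup: Small steel cup, 55 mm across, 32 mm high, loose on the hob's top at the front between the rings. Origin: centre of its underside. To be left alone.

How it is judged:
On the way:
1. the handle is brought round to touch the rail (at least 0.5 N) (contact force between skillet and rail above 0.5 N and x of handle_tip in the frame of rail above -0.018 m and y of handle_tip in the frame of hob between -0.07 and 0.07 m), for 0.1 s.
At the end, for the whole second after the job is handed in: The skillet stands flat and still on the hob with its origin within 13 mm of a ring's centre; its handle points inward and back, the end within 5 mm of touching the rail and within 70 mm of the hob's middle line; the saucepan is within 15 mm and the sauce cup within 20 mm of where it stood ((horizontal distance between skillet and ring_left below 0.013 m or horizontal distance between skillet and ring_right below 0.013 m) and x of handle_tip in the frame of rail above -0.018 m and y of handle_tip in the frame of hob between -0.07 and 0.07 m and z of skillet in the frame of hob below 0.043 m and angle between skillet's own z axis and vertical below 0.05 rad and linear speed of skillet below 0.01 m/s and angular speed of skillet below 0.05 rad/s and distance of saucepan from where it was at the start of the episode below 0.015 m and distance of sauce_cup from where it was at the start of the episode below 0.02 m).
It fails at once if the skillet is lifted more than 12 mm off the hob or tipped by more than 0.2 rad (z of skillet in the frame of hob above 0.052 m or angle between skillet's own z axis and vertical above 0.2 rad).
It fails at once if the handle is pressed against the rail with more than 15 N (contact force between skillet and rail above 15 N).
It fails at once if the skillet strikes or leans on the saucepan (more than 3 N) (contact force between skillet and saucepan above 3 N).
It fails at once if the saucepan is shifted by more than 15 mm (distance of saucepan from where it was at the start of the episode above 0.015 m).
It fails at once if the sauce cup is shifted by more than 20 mm (distance of sauce_cup from where it was at the start of the episode above 0.02 m).
It also fails if it takes over 64 s, if anything falls off the work surface, if the arm or the gripper's body presses on something with over 40 N, if the wrist force passes 120 N, or if a joint passes its speed limit or range.

## Working session

There is one attempt and no reset: what is moved stays moved. The work goes in short steps, each a Python script; the robot and the scene stay as the last script left them, time stands still between calls to the robot, and variables do not carry over. Pictures are saved under pics/ and viewed, at most 10 in all, crops included, and the job is handed in when it is done.

```bash
mkdir -p pics
python3 - <<'E'
from plant import *
import cv2,numpy as np
for n in("top","scene"):
    p,d=get_image(n);cv2.imwrite(f"pics/{n}0.png",cv2.resize(p[:,:,::-1],(800,600)));np.savez(f"{n}0.npz",p=p,d=d,**{k:np.array(v) for k,v in get_calibration(n).items()})
c=get_calibration("top");print(c)
E
```

```text
{'intrinsics': array([[378.69854249,   0.        , 256.39996228],
       [  0.        , 378.69854249, 185.94109128],
       [  0.        ,   0.        ,   1.        ]]), 'dist_coeffs': array([-0.10703068,  0.        ,  0.        ,  0.        ,  0.        ]), 'world_from_camera': array([[-0.02850991, -0.99472065,  0.09857996,  0.44705856],
       [-0.99932939,  0.03063036,  0.02006348, -0.01034391],
       [-0.0229771 , -0.09794184, -0.99492686,  1.0771129 ],
       [ 0.        ,  0.        ,  0.        ,  1.        ]])}
```

View pics/top0.png

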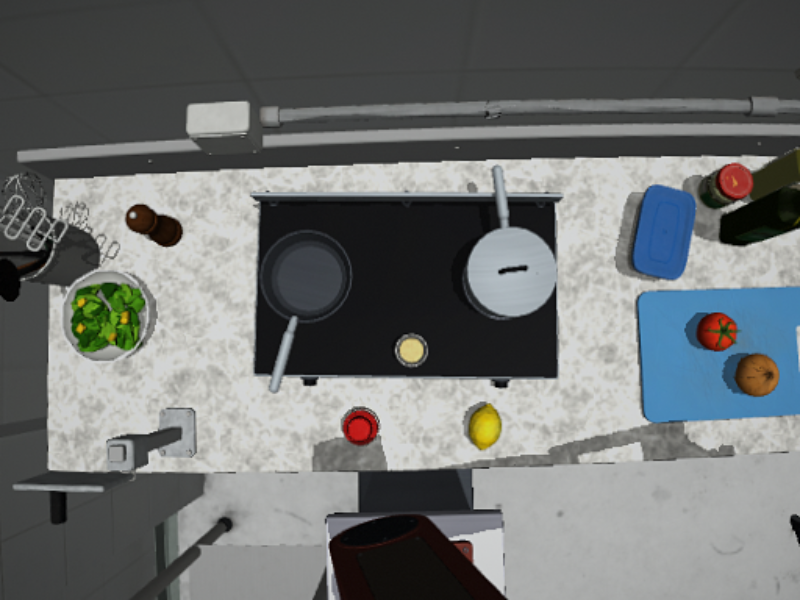

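View pics/scene0.png

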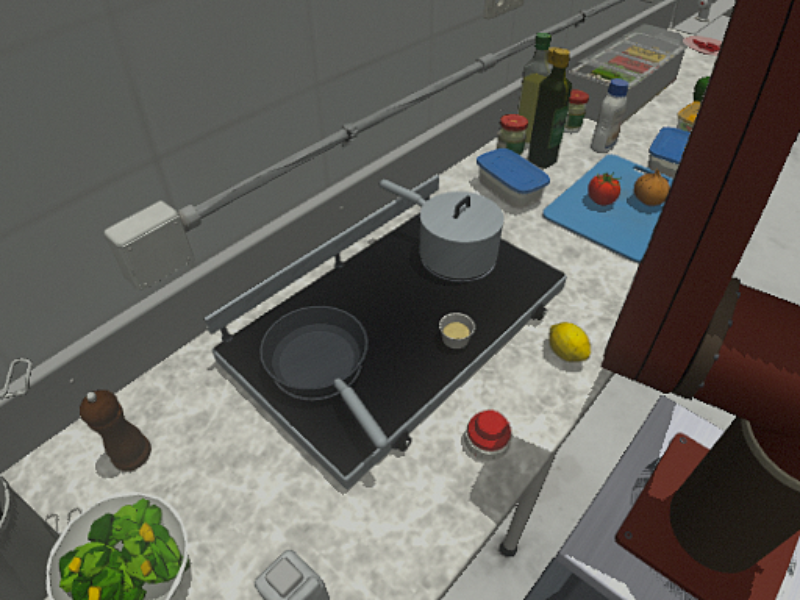

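The top view shows the skillet on the left ring (rim centre about (306,277) and handle end about (275,388) in the 800x600 picture). The cup is at (411,350), the saucepan on the right ring, and the rail runs from (250,197) to (562,198). I'll measure these from depth.

```bash
cat > meas.py <<'E'
import cv2,numpy as np
from scipy.optimize import least_squares
def cloud(d,c):
    K,D,T=[np.array(c[k]) for k in("intrinsics","dist_coeffs","world_from_camera")]
    v,u=np.mgrid[:384,:512]
    n=cv2.undistortPoints(np.dstack([u,v]).reshape(-1,1,2).astype(float),K,D).reshape(384,512,2)
    P=np.dstack([n*d[...,None],d])
    return P@T[:3,:3].T+T[:3,3]
def ray(uv,z,c):
    K,D,T=[np.array(c[k]) for k in("intrinsics","dist_coeffs","world_from_camera")]
    n=cv2.undistortPoints(np.array(uv,float).reshape(1,1,2),K,D).ravel()
    r=T[:3,:3]@[n[0],n[1],1]; return T[:3,3]+r*(z-T[2,3])/r[2]
def circ(p,r=None):
    f=lambda x:np.hypot(*(p-x[:2]).T)-(r or x[2])
    return least_squares(f,[*p.mean(0),.08],loss='soft_l1',f_scale=.002).x
E
python3 - <<'E'
from meas import *
c=np.load("top0.npz");W=cloud(c['d'],c);s=.64
def P(u,v,z): return ray((u*s,v*s),z,c).round(4)
print("skillet rim",P(306,277,.082),"tip",P(275,388,.09),"cup",P(411,350,.072),"pan",P(511,272,.138))
print("rail L/R",P(250,197,.11),P(562,198,.11),"front corners",P(255,376,.04),P(558,378,.04))
x,y,z=W[...,0],W[...,1],W[...,2]
# rail
v,u=np.mgrid[:384,:512]
m=(abs(z-.110)<.006)&(v>115)&(v<135)&(u>162)&(u<310)
print("rail n",m.sum(),np.polyfit(y[m],x[m],1), "z",np.median(z[m]))
m=(v>145)&(v<210)&(u>160)&(u<232)&(abs(z-.081)<.004); q=W[m][:,:2]
print("rim n",m.sum(),circ(q),circ(q,.079))
m=(v>215)&(v<255)&(u>165)&(u<195)&(z>.075)&(z<.12); h=W[m]
print("handle n",m.sum(),"z",np.percentile(h[:,2],[5,50,95]));cen=h[:,:2].mean(0);dd=np.linalg.svd(h[:,:2]-cen)[2][0];print(cen,dd,((h[:,:2]-cen)@dd).min(),((h[:,:2]-cen)@dd).max())
m=(v>208)&(v<240)&(u>250)&(u<278)&(z>.055)&(z<.08);print("cup n",m.sum(),W[m].mean(0),np.ptp(W[m],0))
m=(v>140)&(v<205)&(u>292)&(u<362)&(abs(z-.138)<.008);print("pan",m.sum(),W[m].mean(0),np.ptp(W[m],0))
m=(v>210)&(v<235)&(u>200)&(u<240);print("hob z",np.median(z[m]))
E
python3 - <<'E'
import cv2,numpy as np
p=np.load('top0.npz')['p'];cv2.imwrite('pics/crop0.png',cv2.resize(p[115:260,155:365,::-1],None,fx=3.8,fy=3.8,interpolation=cv2.INTER_CUBIC))
E
```

```text
skillet rim [0.5738 0.1704 0.082 ] tip [0.3877 0.2241 0.09  ] cup [ 0.4451 -0.0047  0.072 ] pan [ 0.5644 -0.1688  0.138 ]
rail L/R [0.7101 0.26   0.11  ] [ 0.6903 -0.2657  0.11  ] front corners [0.4064 0.2715 0.04  ] [ 0.3882 -0.2593  0.04  ]
rail n 499 [0.03946607 0.70512056] z 0.1092500415605211
rim n 366 [0.57656418 0.17173663 0.07635637] [0.57646724 0.17135332 0.08      ]
handle n 242 z [0.08989005 0.09554102 0.09955103]
[0.42902248 0.21437595] [-0.9619989   0.27305331] -0.04613252584130653 0.048644599445428205
cup n 319 [ 0.44696058 -0.004406    0.06248288] [0.05294688 0.05325305 0.0206474 ]
pan 2136 [ 0.56583175 -0.16971071  0.13453949] [0.14008152 0.1423368  0.01361655]
hob z 0.04044073665730252
```

View pics/crop0.png

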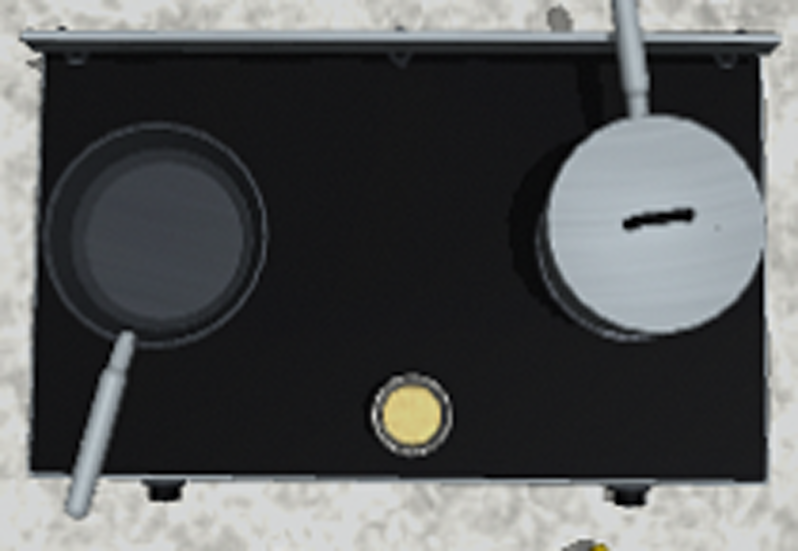

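The crop agrees with the measured positions, and the skillet sits well centred on its ring. My plan is to grip the handle at r=0.13 and turn it about the ring centre, so first I'll check IK along that arc.

```bash
cat > cfg.py <<'E'
import numpy as np
from plant import *
C=np.array([.5762,.1711]);R=.132;Z=.071
def pose(phi,c=C,z=Z,k=0,r=R):
    return [c[0]+r*np.cos(phi),c[1]+r*np.sin(phi),z],[np.pi,0,(phi+k*np.pi+np.pi)%(2*np.pi)-np.pi]
E
python3 - <<'E'
from cfg import *
for k in(0,1):
  for d in(164,200,240,280,307):
    q=inverse_kinematics(*pose(np.radians(d),k=k)); print(k,d,None if q is None else np.round(q,2))
E
```

```text
0 164 [ 0.27  0.09  1.99  0.    1.05 -1.02]
0 200 [ 0.1   0.03  2.06  0.    1.05 -1.82]
0 240 [-0.04  0.14  1.95  0.    1.06 -2.66]
0 280 None
0 307 [-0.02  0.45  1.55 -0.    1.14  2.48]
1 164 [ 0.27  0.09  1.99 -0.    1.05  2.12]
1 200 [ 0.1   0.03  2.06 -0.    1.05  1.33]
1 240 [-0.04  0.14  1.95 -0.    1.06  0.48]
1 280 [-0.06  0.33  1.72  0.    1.1  -0.24]
1 307 [-0.02  0.45  1.55  0.    1.14 -0.67]
```

Run:
```python
from cfg import *
import cv2
from plant import observe
phi=np.radians(164)
p,o=pose(phi,z=.2,k=1)
movep(p,o); gripper_to(.055,20)
p[2]=Z; print("hit",move_l(p,.12,max_force=8))
gripper_to(0.0,25)
s=observe();print(s['time_s'],s['eef_pos'],s['opening'],s['grasp_force'],s['ft_force'],s['torque'])
im,d=get_image("top");cv2.imwrite("pics/grip.png",cv2.resize(im[100:290,130:390,::-1],None,fx=3,fy=3))
```

```text
hit False
5.1083 [0.44973299 0.20763705 0.07163725] 0.016681474068146383 25.062140822410583 [-1.22758399  0.89631093  3.50146356] [0.00984327 0.15113314 0.07150256]
```

View pics/grip.png

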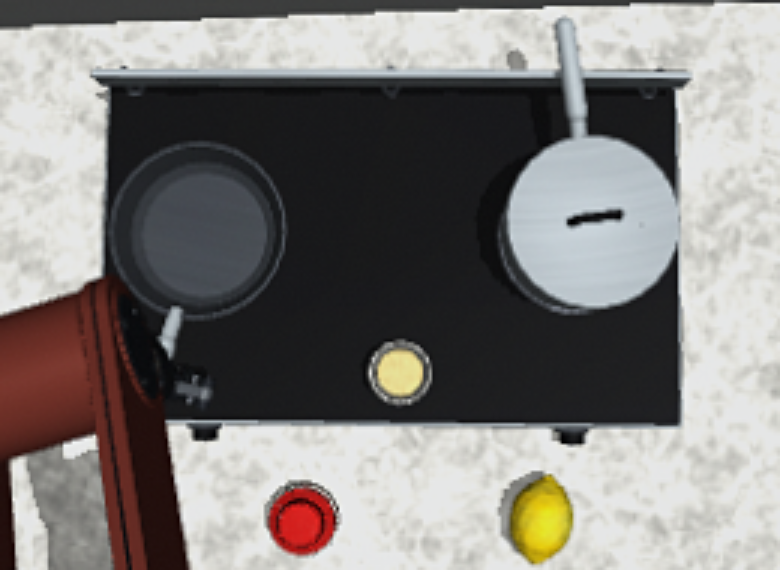

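Gripped (opening 16.7 mm on the handle). The next step is the swing, stopping short of the rail.

Run:
```python
from cfg import *
import cv2
from meas import *
f=[]
for d in np.linspace(164,292,17)[1:]:
    p,o=pose(np.radians(d),k=1)
    if move_l(p,.09,o,max_force=20): print("stopped",d);break
    s=observe();f.append([d,*np.round(s['ft_force'],1),round(s['opening'],4)])
print(s['time_s'],s['eef_pos'],f)
im,dp=get_image("top");c=get_calibration("top");np.savez("t1.npz",p=im,d=dp,**{k:np.array(v) for k,v in c.items()})
cv2.imwrite("pics/swung.png",cv2.resize(im[100:290,130:390,::-1],None,fx=3,fy=3))
W=cloud(dp,c);v,u=np.mgrid[:384,:512];z=W[...,2]
m=(v>145)&(v<210)&(u>160)&(u<232)&(abs(z-.081)<.004);print(m.sum(),circ(W[m][:,:2]),circ(W[m][:,:2],.079))
```

```text
10.8917 [0.62540439 0.04852911 0.07098985] [[np.float64(172.0), np.float64(-0.2), np.float64(4.4), np.float64(3.2), 0.017], [np.float64(180.0), np.float64(-0.7), np.float64(5.2), np.float64(4.2), 0.0168], [np.float64(188.0), np.float64(-1.4), np.float64(4.6), np.float64(5.1), 0.0174], [np.float64(196.0), np.float64(-1.2), np.float64(4.9), np.float64(4.5), 0.0171], [np.float64(204.0), np.float64(-1.9), np.float64(4.6), np.float64(4.6), 0.0168], [np.float64(212.0), np.float64(-3.3), np.float64(3.6), np.float64(4.9), 0.0167], [np.float64(220.0), np.float64(-3.7), np.float64(3.8), np.float64(4.3), 0.0169], [np.float64(228.0), np.float64(-2.7), np.float64(4.0), np.float64(4.5), 0.017], [np.float64(236.0), np.float64(-4.8), np.float64(2.3), np.float64(5.1), 0.0169], [np.float64(244.0), np.float64(-4.4), np.float64(2.5), np.float64(5.1), 0.017], [np.float64(252.0), np.float64(-3.9), np.float64(1.7), np.float64(5.7), 0.017], [np.float64(260.0), np.float64(-3.6), np.float64(-0.0), np.float64(5.1), 0.0171], [np.float64(268.0), np.float64(-4.2), np.float64(-0.1), np.float64(4.3), 0.0171], [np.float64(276.0), np.float64(-4.2), np.float64(-1.5), np.float64(4.9), 0.0171], [np.float64(284.0), np.float64(-3.6), np.float64(-1.7), np.float64(4.9), 0.0172], [np.float64(292.0), np.float64(-2.7), np.float64(-2.7), np.float64(4.3), 0.0171]]
239 [0.57060146 0.16943671 0.07688271] [0.56845728 0.16861156 0.08      ]
```

View pics/swung.png

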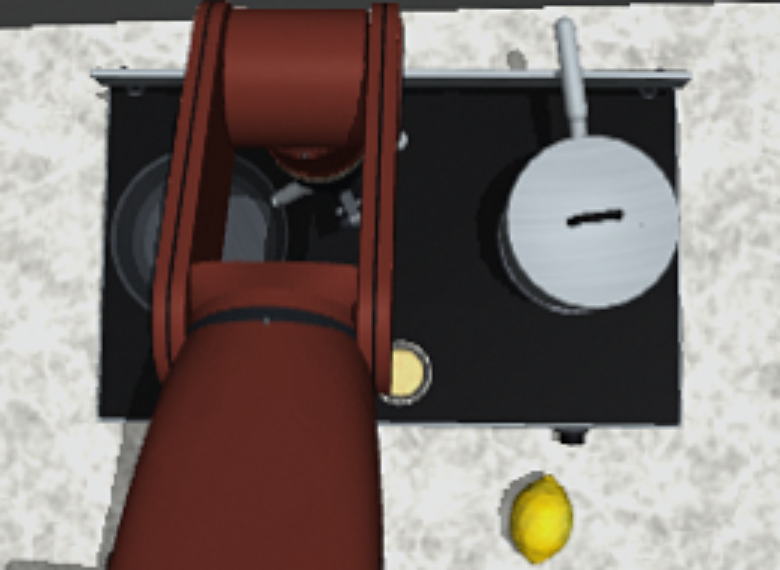

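The handle now points inward and back, with its tip at (403,140) in the crop, just short of the rail. I'll creep up to the rail while watching the force.

Run:
```python
from cfg import *
out=[];base=None
for d in [295,298,300,301]+list(np.arange(301.5,313,.4)):
    p,o=pose(np.radians(d),k=1)
    h=move_l(p,.03 if d>300 else .06,o,max_force=6)
    s=observe();F=np.array(s['ft_force']);T=np.array(s['torque']);out.append((round(float(d),1),*F.round(1).tolist(),*T.round(2).tolist()))
    if d==301: base=(F,T)
    if h or (base and (np.linalg.norm((F-base[0])[:2])>3.5 )): print("contact?",h,d);break
hold(.3);s=observe()
for l in out: print(l)
print(s['time_s'],s['eef_pos'],s['ft_force'],s['torque'],s['opening'])
```

```text
contact? False 307.49999999999966
(295.0, -3.3, -3.8, 3.6, -0.51, 0.59, 0.35)
(298.0, -4.1, -3.1, 5.1, -0.55, 0.63, 0.43)
(300.0, -3.8, -3.9, 4.5, -0.57, 0.63, 0.46)
(301.0, -4.1, -3.0, 3.6, -0.68, 0.63, 0.5)
(301.5, -4.1, -4.5, 4.5, -0.74, 0.67, 0.52)
(301.9, -4.6, -4.6, 4.4, -0.78, 0.74, 0.48)
(302.3, -4.4, -5.4, 4.0, -0.8, 0.69, 0.51)
(302.7, -4.9, -5.9, 5.1, -0.8, 0.73, 0.57)
(303.1, -4.2, -4.9, 4.8, -0.82, 0.71, 0.52)
(303.5, -4.3, -5.9, 4.6, -0.88, 0.72, 0.54)
(303.9, -4.2, -5.5, 4.3, -0.87, 0.67, 0.55)
(304.3, -4.0, -5.6, 4.2, -0.86, 0.66, 0.54)
(304.7, -3.7, -5.5, 4.1, -0.88, 0.68, 0.54)
(305.1, -4.3, -5.9, 4.0, -0.85, 0.66, 0.56)
(305.5, -3.8, -5.9, 4.1, -0.85, 0.63, 0.6)
(305.9, -4.2, -6.0, 4.7, -0.89, 0.69, 0.58)
(306.3, -4.4, -6.0, 4.0, -0.84, 0.7, 0.51)
(306.7, -3.9, -5.7, 4.3, -0.93, 0.61, 0.57)
(307.1, -5.4, -5.2, 5.7, -0.87, 0.82, 0.44)
(307.5, -6.3, -6.6, 5.5, -0.97, 1.09, 0.36)
16.275 [0.65533651 0.06537378 0.07071526] [-6.10784396 -5.19907524  4.91761122] [-0.8796221   1.03074289  0.28918966] 0.017012298950423912
```

Contact shows at 307–307.5° (Fx up by about 2 N, Mz falling), close to the predicted 306.5°. Now to release, back off and measure.

```bash
cat > look.py <<'E'
from cfg import *
from meas import *
def look(tag):
    im,dp=get_image("top");c=get_calibration("top")
    cv2.imwrite(f"pics/{tag}.png",cv2.resize(im[110:270,150:370,::-1],None,fx=3.6,fy=3.6,interpolation=cv2.INTER_CUBIC))
    W=cloud(dp,c);v,u=np.mgrid[:384,:512];z=W[...,2]
    m=(v>145)&(v<210)&(u>160)&(u<232)&(abs(z-.081)<.004);print("rim",m.sum(),circ(W[m][:,:2]),circ(W[m][:,:2],.079))
    m=(v>135)&(v<180)&(u>225)&(u<290)&(z>.08)&(z<.12);h=W[m];cen=h[:,:2].mean(0);dd=np.linalg.svd(h[:,:2]-cen)[2][0];t=(h[:,:2]-cen)@dd
    print("handle",m.sum(),cen,dd,t.min(),t.max(),np.degrees(np.arctan2(*dd[::-1])))
    m=(v>208)&(v<240)&(u>250)&(u<278)&(z>.055)&(z<.08);print("cup",m.sum(),W[m].mean(0))
    m=(v>140)&(v<205)&(u>292)&(u<362)&(abs(z-.138)<.008);print("pan",m.sum(),W[m].mean(0))
    print("t",observe()['time_s'])
E
python3 - <<'E'
from look import *
gripper_to(.045)
s=observe();p=np.array(s['eef_pos']);print(s['ft_force'],p)
p[2]=.24;print(move_l(p,.15,max_force=8))
q=np.array(observe()['q']);q[0]-=1.1;set_joints(q)
look("rel")
E
```

```text
[-0.79250723  0.48743386 -0.29443878] [0.65665759 0.06672849 0.07087388]
False
rim 367 [0.570631   0.16824746 0.07645494] [0.57054278 0.16792451 0.08      ]
handle 175 [0.65461465 0.06007549] [-0.73811425  0.67467574] -0.04268389475866892 0.08500517687708586 137.57102506570686
cup 309 [ 0.44688971 -0.00452435  0.06275224]
pan 2121 [ 0.56644032 -0.17063455  0.13448721]
t 20.4333
```

View pics/rel.png

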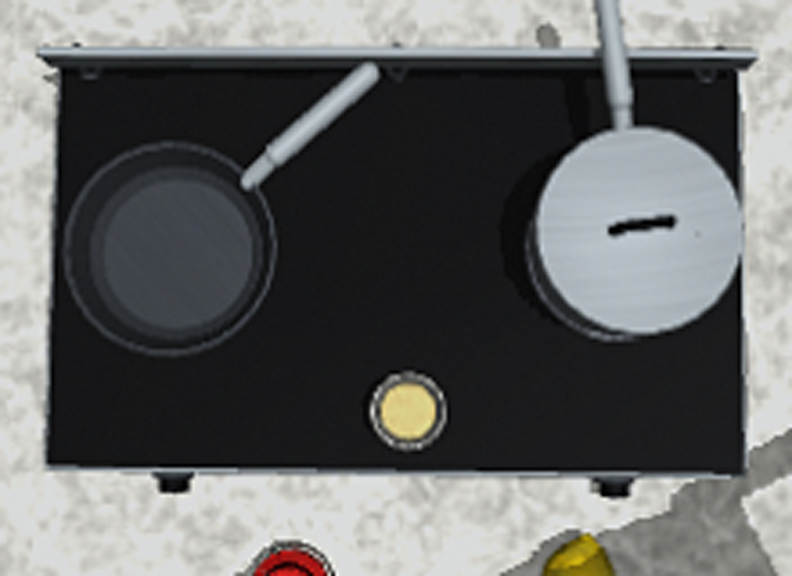

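The handle lies at the rail (tip at crop (375,66)) and the cup and saucepan haven't moved. The base has crept about 6–8 mm to the front, which leaves little of the 13 mm margin. I'll regrip, shift the base back toward the ring centre and touch the rail again.

Run:
```python
from look import *
c0=np.array([.5706,.168]);c1=np.array([.5785,.1705])
q=np.array(observe()['q']);q[0]+=1.1;set_joints(q)
p,o=pose(np.radians(307.8),c=c0,z=.2,k=1);move_l(p,.2,o)
p[2]=Z;print("hit",move_l(p,.12,max_force=8));gripper_to(0,25)
s=observe();print(s['time_s'],s['ft_force'],s['opening'])
for d,a in((304.5,0.1),(302.5,.5),(301,1)):
    p,o=pose(np.radians(d),c=c0+a*(c1-c0),k=1);print(move_l(p,.04,o,max_force=15),end=' ')
out=[];base=None
for d in np.arange(301.5,312,.4):
    p,o=pose(np.radians(d),c=c1,k=1);h=move_l(p,.03,o,max_force=6)
    s=observe();F=np.array(s['ft_force']);T=np.array(s['torque']);out.append((round(float(d),1),*F.round(1).tolist(),*T.round(2).tolist()))
    if d>303 and base is None: base=F
    if h or (base is not None and F[0]-base[0]<-3.2):break
hold(.3);s=observe()
for l in out: print(l)
print(s['time_s'],s['ft_force'],s['torque'])
gripper_to(.045)
p=np.array(observe()['eef_pos']);p[2]=.24;print(move_l(p,.15,max_force=8))
q=np.array(observe()['q']);q[0]-=1.1;set_joints(q)
look("rel2")
```

```text
hit False
24.8 [1.21849627 0.45646697 2.71247171] 0.017143031301965563
False False False (301.5, -3.8, -2.0, 5.2, -0.18, 0.75, 0.3)
(301.9, -4.2, -2.2, 5.1, -0.29, 0.88, 0.33)
(302.3, -3.8, -2.6, 5.9, -0.35, 0.89, 0.39)
(302.7, -4.5, -2.0, 5.9, -0.4, 0.88, 0.39)
(303.1, -4.7, -3.3, 6.3, -0.43, 0.96, 0.43)
(303.5, -5.2, -4.1, 6.4, -0.5, 0.99, 0.43)
(303.9, -5.6, -4.7, 6.0, -0.62, 0.94, 0.47)
(304.3, -4.8, -3.3, 5.3, -0.64, 0.99, 0.49)
(304.7, -5.0, -4.5, 5.9, -0.72, 0.95, 0.52)
(305.1, -5.0, -5.1, 6.0, -0.72, 0.96, 0.54)
(305.5, -5.2, -4.9, 5.9, -0.74, 0.96, 0.59)
(305.9, -5.3, -4.9, 6.9, -0.79, 1.0, 0.62)
(306.3, -5.1, -4.4, 5.5, -0.83, 1.01, 0.55)
(306.7, -7.3, -5.9, 8.3, -0.88, 1.23, 0.54)
(307.1, -7.6, -6.7, 7.1, -1.0, 1.45, 0.4)
(307.5, -10.3, -7.0, 9.1, -1.15, 1.8, 0.25)
29.9167 [-9.4587719  -7.51390698  7.8973526 ] [-1.13972011  1.72576638  0.26575631]
False
rim 377 [0.57203794 0.16793334 0.07638897] [0.57196462 0.16749824 0.08      ]
handle 182 [0.65432802 0.05937301] [-0.74499058  0.66707498] -0.043966785582310305 0.08563442894157693 138.15829018671056
cup 315 [ 0.44674092 -0.00460248  0.06225692]
pan 2141 [ 0.56650632 -0.17013527  0.1345057 ]
t 34.0833
```

View pics/rel2.png

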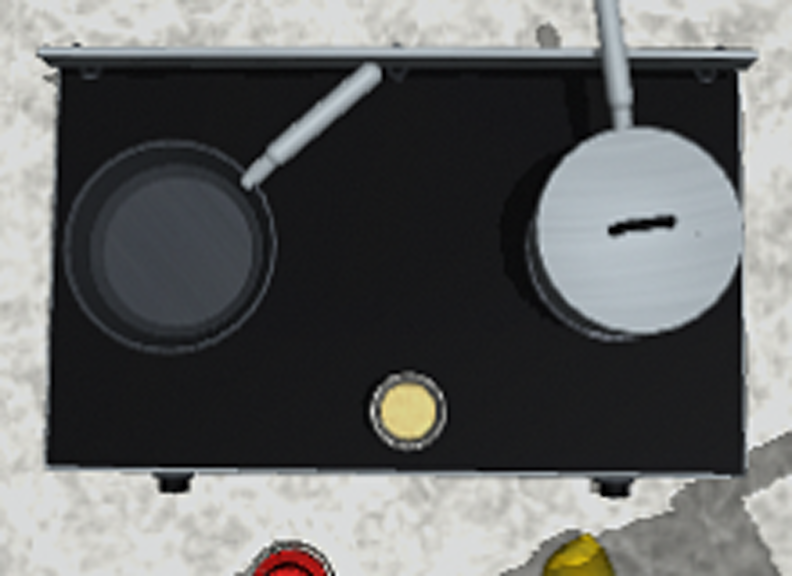

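Contact was firm and the handle is at the rail. The base is still about 6–7 mm to the front of the ring centre. I'll push it back about 5 mm with the closed gripper from inside, on the rear wall, which also keeps the tip seated on the rail.

Run:
```python
from look import *
c=np.array([.572,.1677]);u=np.array([.94,.34])
gripper_to(0,25)
o=[np.pi,0,np.pi/2+.35]
# choose yaw with reachable wrist; closing line along y or x is unimportant
q=np.array(observe()['q']);q[0]+=1.3;set_joints(q)
movep([*c,.2],o);print("hit",move_l([*c,.057],.12,max_force=6))
p=c+u*.06;h=move_l([*p,.057],.02,max_force=2.2)
s=observe();e=np.array(s['eef_pos']);print("contact",h,(e[:2]-c)@u,s['ft_force'],s['time_s'])
if h:
    p=e[:2]+u*.005;h=move_l([*p,.057],.012,max_force=9);s=observe();print(h,s['eef_pos']-e,s['ft_force'])
    p=np.array(s['eef_pos'])[:2]-u*.02;move_l([*p,.057],.05)
p=np.array(observe()['eef_pos']);move_l([*p[:2],.24],.2)
q=np.array(observe()['q']);q[0]-=1.3;set_joints(q)
look("fin")
```

```text
hit False
contact True 0.05708048220355516 [0.35213313 0.22032849 0.33594173] 41.8833
False [ 3.92048531e-03  1.56785186e-03 -5.10601287e-05] [-4.62656334 -1.40206597 -0.74687874]
rim 356 [0.57554387 0.170975   0.07631765] [0.57535966 0.17041807 0.08      ]
handle 170 [0.65842845 0.0587431 ] [-0.56670352  0.82392179] -0.043186350740683346 0.038666514815312074 124.52067049133186
cup 306 [ 0.44694421 -0.00465327  0.06258322]
pan 2147 [ 0.56679402 -0.1695393   0.13440827]
t 46.8833
```

View pics/fin.png

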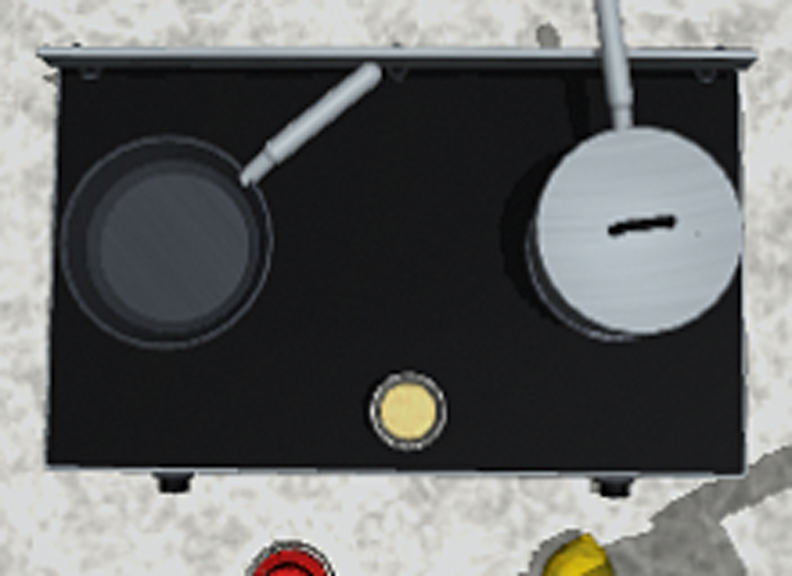

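The base is now at (0.5755, 0.171), about 3 mm from the ring centre. The tip stayed at the rail while the base moved, at crop (375,66), and the cup and saucepan are where they started. Handing in.

```bash
python3 -c "
from plant import *
print(job_done())"
```

```text
the job is handed in; nothing more can be done
None
```

I've handed the job in; no verdict came back. By my last measurements, the skillet's handle rests against the back rail, its base is about 3 mm from the ring centre, and the saucepan and sauce cup are where they started.

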